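# Gauge the contact block's gap to full depth

### The job

Check that the gap of the contact block is clear to its full depth: take the orange-handled gauge out of the rack and put its flat blade down into the gap between the two brass contacts, near the middle of the gap's length, until its stop plate rests on both jaws. Leave it standing there upright; the blue-handled gauge stays in the rack.

Things in the scene. Friction and masses are not known exactly. Their poses are not given: they have to be found in the camera images.
- orange_gauge_grip (a point): Centre of the gauge's orange handle (24 mm thick along x, 30 wide along y, 56 tall; z up; grip it across x from above). Below: aluminium stop plate 60 (x) x 30 (y), from 28 to 34 mm under this point; then the flat steel blade, 6 thick (x), 24 wide (y), 34 long, tip 68 mm under this point. Loose, about 0.1 kg; starts upright with the blade in a rack pocket. Either way round will do.
- blue_gauge_grip (a point): The same point of the other gauge: blue handle, blade 9 mm thick, else of the same shape. It stays in the rack.
- contact_block: Fixed, z up, origin under its centre. Steel base 92 (x) x 96 (y) x 8 mm; two black jaws 70 long (y), outer faces at x +-32, flat tops 50 mm up. The gap between them runs along y through the centre: 16 mm wide up to 36 mm high, then brass flares to 34 at the top; floor 8 mm up. Home: gauge x along block x, stop plate on the jaws, blade off the floor, handle centre 84 mm above origin.
- gauge_rack: Fixed aluminium block, 70 (x) x 180 (y) x 44 mm high, z up, origin under its centre. Two pockets 13 (x) x 30 (y) mm at y +45 and -45 mm hold the gauges, orange in either, stop plates on its top; axes as the gauges'. Lift a gauge straight up more than 34 mm to clear it.
Mind the look-alikes: they are no part of the job. Leave any purple or red look-alike of the contact_block alone. There is more than one size of the part that bears orange_gauge_grip; the job needs the larger.

How it is judged:
By the outcome, as a careful person would: the job done as asked, in the order asked, and still so for the second after the job is handed in, with the robot touching nothing.
It also fails if it takes over 32 s, if anything falls off the work surface, if the arm or the gripper's body presses on something with over 40 N, if the wrist force passes 120 N, or if a joint passes its speed limit or range.

### The arm

A 6-joint arm with a two-finger parallel gripper is mounted at the origin on a cart in front of the work surface, level with it; the furniture and walls round the work are solid. World frame = base frame: x ahead of the robot, y to its left, z up, the work surface at z = 0. Lengths are in mm, angles in rad, forces in N, time in s.
With the tool pointing down it reaches from about 275 to 750 mm from the base axis. Payload 10.2 kg.
Tool frame: the origin (TCP) lies at the very end of the fingers, on their centre line; the grasp point (between the pads) lies 19 mm behind it; x points along the fingers, y is the direction in which the jaws open and shut, and the axes are right-handed (so a half turn about x gives the same grasp; the last joint's range is limited). The gripper opens to 85 mm and grips with 20 to 120 N. Pads are 22 mm wide; open, the fingers measure 114 mm over their backs; the gripper's body (76 mm by 85 mm) begins 54 mm behind the grasp point. The pads swing forward as they close: fully open they stand 13 mm farther back than shut.
Start: joints at [-1.454, 0.313, 1.498, -0, 1.331, -0.223], TCP at [174.969, -494.992, 231.294] pointing down, gripper open.
Joint ranges: [-2.94, 2.94], [-0.97, 2.17], [0.19, 2.56], [-1.23, 4.37], [0.02, 3.11], [-2.88, 2.88]. Speed limits (rad/s): [2.39, 2.39, 3.01, 3.14, 3.14, 3.14].

### API

Orientations are given as a unit quaternion [w, x, y, z].
In Python, from rig import ctrl, viewer, order gives the robot as it stands. The module is installed in compiled form; this text tells all that it offers.
- The arm moves only by the tool carry_out, never from a script. Its argument "deltas" is a list of rows, each a list of 7 numbers: the gripper command: -1 is fully open, 1 is shut, values between are in proportion, then the shift along the tool's x, y, z in mm, then the turn, a rotation vector about the tool's x, y, z in degrees. A call has exactly 5 rows; each row is the pose to reach, as a shift and turn from the pose commanded when the call began, along the tool's axes at that moment; what a row does not reach only later rows make up. A row lasts 1/8 s, in which the tool goes at most 62.5 mm and 10.7 degrees, less where a joint would pass 70% of its speed; a pose out of reach is approached as far as the arm can. A call with a gripper value outside its range is refused whole. The fingers move at their own pace and stop on an object; "newtons" is the grip in N (left out, the last holds). Time passes only in rows, so rows that repeat a pose let the fingers close, or fill a call up. It gives the time, the measured TCP pose, the force and the opening at its end, in the units of the state.
- ctrl.sense(): the state, without advancing time (a new reading comes with each control period).
- viewer.capture(name): name is "scene" or "top" or "wrist"; returns the picture (400x640x3 uint8, red, green, blue); there is no depth.
- viewer.calibration(name): a dict with "fx", "fy", "cx", "cy" (pixels), "xyz" and "attitude" of the camera in the world; the wrist camera has in their place "T_tool_cam" (4x4, takes a point from camera to tool coordinates, whose origin is the TCP and whose axes are the tool frame's). Camera axes: x right, y down, z forward; pixel columns grow to the right and rows downward; lengths in mm; the calibration is good to about 2 mm. A picture is of the moment at which its call begins: read the wrist's pose just before it. calibration takes no time and is no camera call.
- order.finish_job(): hands the job in, once; it reports no verdict.
The state is a dict: "time_s": time; "joints": joint angles; "dq": joint speeds; "tau": joint torques, N m; "eef_pos": TCP position; "ee_rot": TCP orientation; "force": force on the tool from outside, world axes, zero at the start; "wrist_torque": the same for the moment, N m; "grip_width": opening from 0.0 (shut) to 1.0 (fully open).
Only numpy, scipy, OpenCV 4.12 (cv2) and the standard library are available. Lean on these libraries where they do the work, as an engineer would, in place of code of your own. Each camera call takes 0.05 s, during which the arm holds its last target. There are 200 camera calls.

## Working session

There is one attempt and no reset: what is moved stays moved. The work goes in short steps, Python scripts to look and compute and a tool call to move; the robot and the scene stay as the last step left them, time stands still between calls to the robot, and variables do not carry over. Pictures are saved under pics/ and viewed, about 8 in all and at most 12, crops included, and the job is handed in when it is done.

Besides the shell and the picture viewer there is one more tool, called after ">>>" as name(argument=value, ...), one argument or row to a line, values as JSON. carry_out: Moves the arm, as the interface text tells. Its arguments: {"type":"object","properties":{"deltas":{"type":"array"},"newtons":{"type":"number"}},"required":["deltas"]}

```bash
mkdir -p pics; python3 - <<'E'
from rig import ctrl, viewer, order
import cv2
s=ctrl.sense();print(s)
for n in ("scene","top"):
    im=viewer.capture(n);cv2.imwrite(f"pics/{n}0.png",im[:,:,::-1]);print(n,viewer.calibration(n))
print(viewer.calibration("wrist"))
E
```

```text
{'time_s': 0.0, 'joints': array([-1.45439006e+00,  3.13487473e-01,  1.49840317e+00, -3.15949202e-05,
        1.33101728e+00, -2.23408737e-01]), 'dq': array([ 0.00028799, -0.00115496, -0.00081862, -0.00070032,  0.0009209 ,
       -0.00176447]), 'tau': array([-1.06460893e-04, -4.12262642e+01, -2.59745157e+01, -1.99631368e-04,
        4.10904860e-03,  1.06555191e-05]), 'eef_pos': array([ 174.93611895, -494.73311856,  230.72867158]), 'ee_rot': array([ 0.11910319,  0.69693817,  0.12003305, -0.6969101 ]), 'force': array([-0.17221929,  0.4527182 ,  0.69401246]), 'wrist_torque': array([-0.01656894, -0.01921996,  0.01558255]), 'grip_width': 0.9973064940316781}
scene {'fx': 375.19634680055265, 'fy': 375.19634680055265, 'cx': 316.795353589867, 'cy': 199.13681932801606, 'xyz': array([-172.63069122,  674.42024224,  677.30841837]), 'attitude': array([ 0.1813419 , -0.30797555,  0.81058367, -0.4639184 ])}
top {'fx': 475.47666982918065, 'fy': 475.47666982918065, 'cx': 320.95621959894515, 'cy': 193.9242002946385, 'xyz': array([ 400.01218436,  -54.54519919, 1827.73064449]), 'attitude': array([ 0.02690373, -0.69650729,  0.71677531, -0.01967092])}
{'fx': 300.408327248725, 'fy': 300.408327248725, 'cx': 319.51291887258225, 'cy': 196.02933355599032, 'T_tool_cam': array([[ 7.34605333e-04, -3.16576088e-01,  9.48566835e-01,
        -1.42641140e+02],
       [ 9.99999576e-01, -2.94604442e-04, -8.72758473e-04,
         2.19598264e-01],
       [ 5.55746467e-04,  9.48567074e-01,  3.16575737e-01,
        -8.19655342e+01],
       [ 0.00000000e+00,  0.00000000e+00,  0.00000000e+00,
         1.00000000e+00]])}
```

View pics/scene0.png

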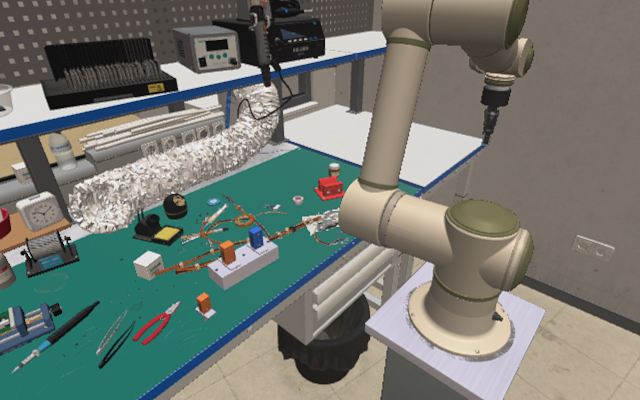

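View pics/top0.png

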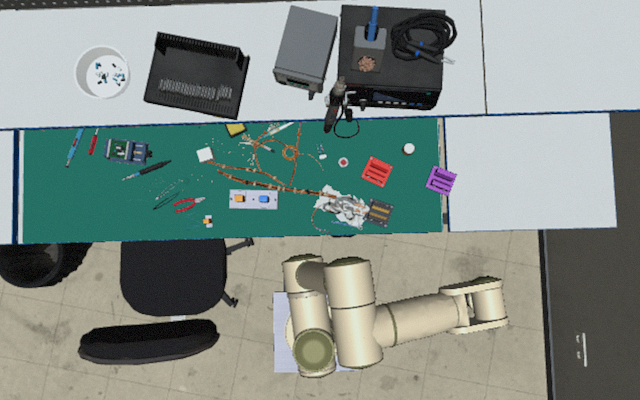

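The scene picture shows the rack with the orange and blue gauges at about (228,252) and (256,238), and a small orange look-alike at (204,302). In the top view the rack is at (253,199) with orange at (240,198). The black and brass block is at (380,211), and the red and purple ones are look-alikes.

```bash
cat > h.py <<'E'
import numpy as np, cv2
from scipy.spatial.transform import Rotation as R
from rig import ctrl, viewer, order
def rot(q): return R.from_quat(np.roll(q,-1)).as_matrix()
def cam(n,s=None):
    c=viewer.calibration(n)
    if n=="wrist":
        T=np.eye(4);T[:3,:3]=rot(s["ee_rot"]);T[:3,3]=s["eef_pos"];T=T@c["T_tool_cam"];return c,T[:3,:3],T[:3,3]
    return c,rot(c["attitude"]),np.array(c["xyz"])
def plane(C,uv,z):
    c,M,o=C;d=M@np.array([(uv[0]-c["cx"])/c["fx"],(uv[1]-c["cy"])/c["fy"],1]);return o+d*(z-o[2])/d[2]
def proj(C,p):
    c,M,o=C;q=M.T@(np.array(p)-o);return np.array([c["cx"]+c["fx"]*q[0]/q[2],c["cy"]+c["fy"]*q[1]/q[2]])
def look(n,f):
    s=ctrl.sense();im=viewer.capture(n)[:,:,::-1].copy();cv2.imwrite(f"pics/{f}.png",im);return im,cam(n,s),s
def blobs(im,lo,hi,amin=20):
    m=cv2.inRange(cv2.cvtColor(im,cv2.COLOR_BGR2HSV),lo,hi)
    cs,_=cv2.findContours(m,cv2.RETR_EXTERNAL,cv2.CHAIN_APPROX_NONE)
    return sorted([c for c in cs if cv2.contourArea(c)>=amin],key=cv2.contourArea,reverse=True)
def cen(c): m=cv2.moments(c);return np.array([m["m10"],m["m01"]])/m["m00"]
E
python3 - <<'E'
from h import *
np.set_printoptions(precision=1,suppress=True)
im=cv2.imread("pics/top0.png");C=cam("top")
print(plane(C,(240,198),110),plane(C,(264,199),110),plane(C,(208,221),40))
for p in [(230,191),(277,191),(230,209),(277,209)]: print('rack',plane(C,p,44))
print('block',plane(C,(380,211),50),'red',plane(C,(376,171),50),'shelf edge',plane(C,(300,120),300))
a=cv2.resize(im[180:240,195:295],None,fx=6,fy=6,interpolation=cv2.INTER_CUBIC)
b=cv2.resize(im[190:230,340:410],None,fx=8,fy=8,interpolation=cv2.INTER_CUBIC)[:, :600]
w=np.zeros((680,600,3),np.uint8); w[:360]=a; w[360:]=b[:320]
cv2.imwrite("pics/c1.png",w[:,:][:600] if 0 else cv2.resize(w,(525,595)))
E
```

```text
[507.3 255.3 110. ] [501.2 168.2 110. ] [428.5 390.   40. ]
rack [538.9 304.5  44. ]
rack [533.8 127.2  44. ]
rack [471.1 305.5  44. ]
rack [466.  128.7  44. ]
block [ 447.3 -256.5   50. ] red [ 597.8 -247.    50. ] shelf edge [744.1  21.  300. ]Traceback (most recent call last):
  File "<stdin>", line 9, in <module>
ValueError: could not broadcast input array from shape (320,560,3) into shape (320,600,3)
```

```bash
cat >> h.py <<'E'
np.set_printoptions(precision=2,suppress=True)
def down(yawdeg):  # tool pointing down, tool y at yaw from world x axis
    t=np.radians(yawdeg);x=np.array([0,0,-1.]);y=np.array([np.cos(t),np.sin(t),0]);return np.c_[x,y,np.cross(x,y)]
def delta(p,M,s=None):
    s=s or ctrl.sense();A=rot(s["ee_rot"])
    return A.T@(np.array(p)-s["eef_pos"]),np.degrees(R.from_matrix(A.T@M).as_rotvec())
E
python3 - <<'E'
from h import *
s=ctrl.sense();print(rot(s["ee_rot"]))
C=cam("top");im=cv2.imread("pics/top0.png")
for y in (0,180):
    M=down(y);print(y,M[:,2])
    print(delta([447,-256,300],M), delta([504,260,300],M))
b=cv2.resize(im[185:235,345:415],None,fx=8,fy=8,interpolation=cv2.INTER_CUBIC);cv2.imwrite("pics/c1.png",b)
E
```

```text
[[-0.    0.33 -0.94]
 [ 0.   -0.94 -0.33]
 [-1.   -0.   -0.  ]]
0 [ 0. -1.  0.]
(array([ -68.96, -134.51, -336.09]), array([-70.53,  -0.05,   0.05])) (array([ -68.37, -602.02, -561.79]), array([-70.53,  -0.05,   0.05]))
180 [0. 1. 0.]
(array([ -68.96, -134.51, -336.09]), array([109.47,   0.05,   0.06])) (array([ -68.37, -602.02, -561.79]), array([109.47,   0.05,   0.06]))
```

View pics/c1.png

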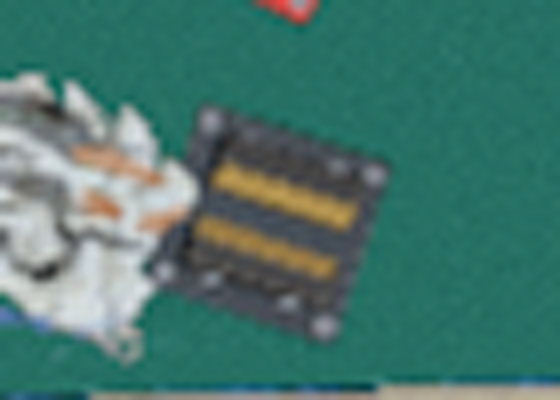

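>>> carry_out(
  deltas=[
    [-1,0,-28,-53,-10.4,0,0],
    [-1,0,-56,-106,-20.8,0,0],
    [-1,0,-84,-159,-31.2,0,0],
    [-1,0,-112,-212,-41.6,0,0],
    [-1,0,-140,-264,-52,0,0],
  ],
  newtons=50,
)

```text
time_s: 0.72
eef_pos: [378.2, -273.3, 231.2]
ee_rot: [-0.415, -0.573, -0.415, 0.573]
force: [1.0, -0.6, 0.1]
grip_width: 1.0
```

```bash
python3 - <<'E'
from h import *
s=ctrl.sense();print(s["eef_pos"],s["joints"],s["time_s"])
print(delta([447,-185,230],down(-16)))
E
```

```text
[ 378.17 -273.34  231.19] [-0.88  0.18  1.66  0.    1.29 -0.56] 0.725
(array([   1.2 ,   37.79, -105.41]), array([-2.2 , -0.01,  0.01]))
```

>>> carry_out(
  deltas=[
    [-1,0,20,-53,-2,0,0],
    [-1,0,38,-105,-2,0,0],
    [-1,0,38,-105,-2,0,0],
    [-1,0,38,-105,-2,0,0],
    [-1,0,38,-105,-2,0,0],
  ],
)

```text
time_s: 1.35
eef_pos: [446.1, -188.4, 231.2]
ee_rot: [-0.422, -0.567, -0.423, 0.567]
force: [-0.6, 0.2, -0.0]
grip_width: 0.995
```

```bash
python3 - <<'E'
from h import *
im,C,s=look("wrist","w1");print(s["eef_pos"],s["dq"])
M=down(0);print(delta([505,310,230],M))
E
```

```text
[ 446.07 -188.44  231.21] [-0. -0. -0.  0.  0.  0.]
(array([   1.25,  -86.26, -494.46]), array([-16.63,   0.  ,   0.01]))
```

View pics/w1.png

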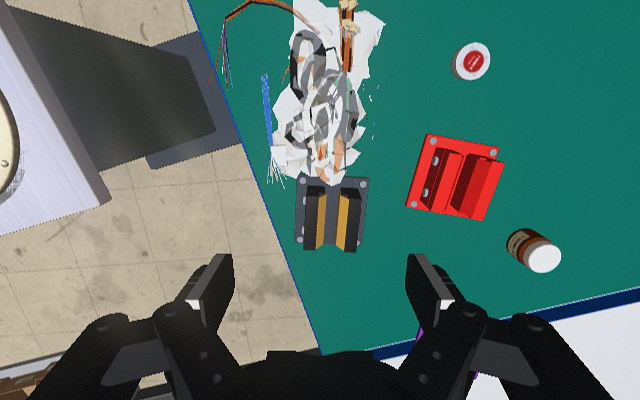

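The wrist view shows the contact block at about (332,215), with two brass strips at columns 318–326 and 337–350. The red look-alike is at (455,178).

```bash
python3 - <<'E'
from h import *
im=cv2.imread("pics/w1.png");s=ctrl.sense();C=cam("wrist",s)
B=[c for c in blobs(im,(15,80,60),(32,255,255),60) if 300<cen(c)[0]<365 and 180<cen(c)[1]<260]
for c in B:
    r=cv2.minAreaRect(c);print(cv2.contourArea(c),r)
    bp=cv2.boxPoints(r)
    for p in bp: print(p, 'z50',plane(C,p,50)[:2],'z36',plane(C,p,36)[:2])
cv2.imwrite("pics/c2.png",cv2.resize(im[160:270,280:390],None,fx=5,fy=5,interpolation=cv2.INTER_CUBIC))
E
```

```text
516.0 ((341.4315185546875, 219.5375213623047), (11.261849403381348, 60.42415237426758), 4.969740867614746)
[333.2  249.15] z50 [ 435.37 -283.35] z36 [ 433.88 -290.83]
[338.44 188.95] z50 [ 461.79 -211.88] z36 [ 461.43 -216.27]
[349.66 189.93] z50 [ 473.61 -216.63] z36 [ 473.77 -221.22]
[344.42 250.12] z50 [ 448.01 -288.51] z36 [ 447.06 -296.21]
351.5 ((320.60406494140625, 218.5431365966797), (7.8371758460998535, 61.55745315551758), 4.085616588592529)
[314.5  248.96] z50 [ 413.81 -276.64] z36 [ 411.38 -283.82]
[318.89 187.56] z50 [ 441.13 -204.  ] z36 [ 439.89 -208.04]
[326.71 188.12] z50 [ 449.38 -207.15] z36 [ 448.49 -211.33]
[322.32 249.52] z50 [ 422.64 -280.07] z36 [ 420.59 -287.4 ]
```

View pics/c2.png

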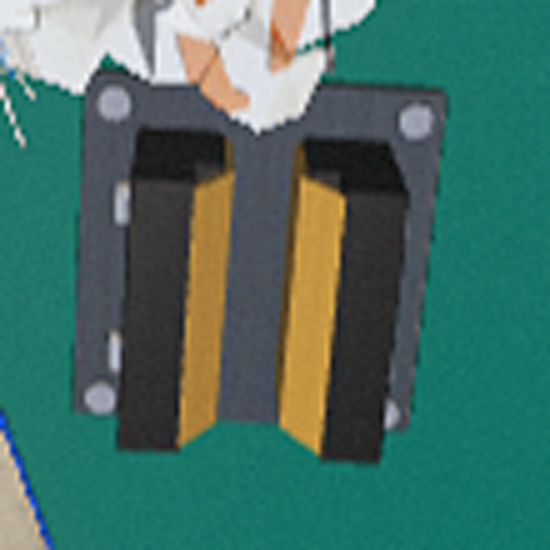

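```bash
python3 - <<'E'
from h import *
s=ctrl.sense();C=cam("wrist",s)
px=np.array([(133,183),(193,182),(346,190),(409,192),(117,449),(179,449),(322,457),(380,463)])/5+[280,160]-0.4
P=np.array([plane(C,p,50)[:2] for p in px]);L=np.array([(-32,35),(-17,35),(17,35),(32,35),(-32,-35),(-17,-35),(17,-35),(32,-35)])
# rigid fit (Kabsch)
Pc=P-P.mean(0);r,_=R.align_vectors(np.c_[Pc,np.zeros(8)],np.c_[L,np.zeros(8)]);print('centre',P.mean(0),'yaw',r.as_euler('xyz',degrees=True)[2])
print(Pc-(r.apply(np.c_[L,np.zeros(8)]))[:,:2])
M=down(0);print(delta([505,300,230],M))
E
```

```text
centre [ 442.33 -251.67] yaw -19.83357917564457
[[ 0.27 -1.79]
 [-0.7  -0.38]
 [ 0.14 -0.68]
 [-0.35 -0.17]
 [-0.03  0.52]
 [ 0.21  1.32]
 [ 0.76  0.85]
 [-0.31  0.33]]
(array([   1.25,  -83.4 , -484.87]), array([-16.63,   0.  ,   0.01]))
```

>>> carry_out(
  deltas=[
    [-1,0,-10,-60,-3.3,0,0],
    [-1,0,-20,-120,-6.6,0,0],
    [-1,0,-30,-180,-9.9,0,0],
    [-1,0,-40,-240,-13.2,0,0],
    [-1,0,-50,-300,-16.6,0,0],
  ],
)

```text
time_s: 2.02
eef_pos: [484.2, 115.4, 231.5]
ee_rot: [0.501, 0.5, 0.5, -0.5]
force: [1.2, 0.2, -0.6]
grip_width: 1.001
```

```bash
python3 - <<'E'
from h import *
s=ctrl.sense();print(s["eef_pos"]);print(delta([505,290,230],down(0)))
E
```

```text
[484.17 115.38 231.51]
(array([   1.51,   21.08, -174.59]), array([ 0.08,  0.01, -0.03]))
```

>>> carry_out(
  deltas=[
    [-1,0,7,-58,0,0,0],
    [-1,0,14,-116,0,0,0],
    [-1,0,20,-173,0,0,0],
    [-1,0,20,-173,0,0,0],
    [-1,0,20,-173,0,0,0],
  ],
)

```text
time_s: 2.65
eef_pos: [504.1, 286.3, 231.1]
ee_rot: [-0.5, -0.5, -0.5, 0.5]
force: [0.5, -1.1, 0.2]
grip_width: 1.001
```

```bash
python3 - <<'E'
from h import *
im,C,s=look("wrist","w2");print(s["eef_pos"])
for c in blobs(im,(5,130,80),(18,255,255),100)[:4]:
    r=cv2.minAreaRect(c);print(cv2.contourArea(c),r)
    for p in cv2.boxPoints(r): print(p,plane(C,p,106)[:2])
E
```

```text
[504.08 286.28 231.11]
1004.0 ((448.6370544433594, 255.08123779296875), (78.59642791748047, 140.16012573242188), 82.77568817138672)
[374.17 224.91] [557.57 248.88]
[513.22 207.28] [688.8 267.1]
[523.1  285.25] [716.79 180.28]
[384.06 302.88] [573.29 158.33]
932.5 ((323.60662841796875, 202.00759887695312), (24.580232620239258, 42.39199447631836), 4.085616588592529)
[309.84 222.27] [495.15 251.67]
[312.86 179.99] [498.39 294.06]
[337.38 181.74] [521.05 292.37]
[334.36 224.03] [518.91 249.82]
620.5 ((241.5, 67.5), (27.0, 29.0), 90.0)
[227.  54.] [429.5  399.98]
[256.  54.] [453.03 399.97]
[256.  81.] [451.65 379.49]
[227.  81.] [427.5 379.5]
393.0 ((445.5152282714844, 93.21318817138672), (8.188701629638672, 64.93608093261719), 22.47943687438965)
[429.32 121.65] [599.83 346.46]
[454.15  61.65] [614.62 394.21]
[461.71  64.78] [621.15 391.86]
[436.88 124.78] [606.73 343.8 ]
```

View pics/w2.png

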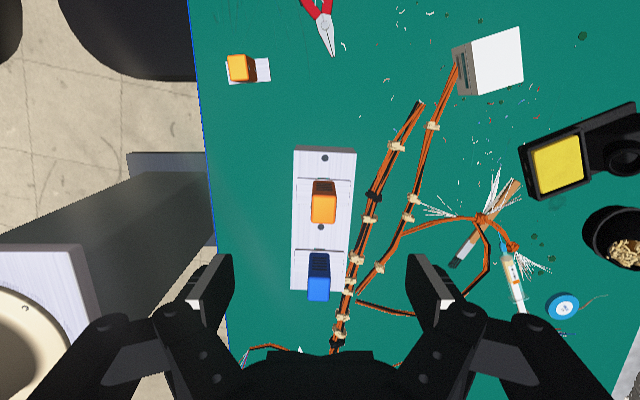

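The view shows the orange gauge in the rack at (323,202), the blue one at (319,277), and the small orange look-alike at (240,68).

```bash
python3 - <<'E'
from h import *
im=cv2.imread("pics/w2.png");s=ctrl.sense();C=cam("wrist",s)
hsv=cv2.cvtColor(im,cv2.COLOR_BGR2HSV);print(hsv[176:228:2,322].tolist())
for a,b in [((294,147),(290,288)),((357,150),(346,296))]:
    A,B=plane(C,a,44),plane(C,b,44);d=A-B;print('edge',A[:2],B[:2],'yaw',np.degrees(np.arctan2(-d[0],d[1])))
P=[plane(C,p,44)[:2] for p in [(294,147),(357,150)]];print('far end',P)
for h in [blobs(im,(100,120,60),(125,255,255),200)[0]]:
    print([ (p,plane(C,p,106)[:2]) for p in cv2.boxPoints(cv2.minAreaRect(h))])
E
```

```text
[[123, 13, 243], [170, 8, 94], [138, 20, 195], [9, 148, 86], [8, 76, 74], [9, 93, 74], [10, 104, 76], [7, 96, 77], [8, 161, 108], [9, 173, 130], [13, 191, 246], [19, 172, 245], [20, 171, 245], [19, 174, 245], [19, 176, 244], [19, 173, 245], [19, 174, 245], [19, 176, 245], [18, 175, 245], [18, 176, 245], [18, 184, 244], [18, 182, 245], [18, 184, 245], [16, 192, 245], [155, 20, 141], [107, 46, 99]]
edge [476.64 314.18] [466.4  132.42] yaw -3.2237244390847795
edge [545.94 310.8 ] [538.94 120.1 ] yaw -2.101280673583524
far end [array([476.64, 314.18]), array([545.94, 310.8 ])]
[(array([306.38, 300.24], dtype=float32), array([490.51, 161.29])), (array([309.05, 252.06], dtype=float32), array([494.05, 218.88])), (array([331.54, 253.31], dtype=float32), array([516.61, 217.44])), (array([328.86, 301.49], dtype=float32), array([514.43, 159.67]))]
```

```bash
python3 - <<'E'
from h import *
s=ctrl.sense();C=cam("wrist",s)
for v in (195.5,223.5): print(plane(C,(322.5,v),106))
print(delta([508,266,66],down(-2.7)))
E
```

```text
[507.41 278.61 106.  ]
[507.47 250.   106.  ]
(array([165.32,   3.9 ,  19.92]), array([2.67, 0.02, 0.01]))
```

>>> carry_out(
  deltas=[
    [-1,0,4,21,2.7,0,0],
    [-1,50,4,21,2.7,0,0],
    [-1,100,4,21,2.7,0,0],
    [-1,140,4,21,2.7,0,0],
    [-1,165,4,21,2.7,0,0],
  ],
)

```text
time_s: 3.32
eef_pos: [507.6, 264.5, 64.7]
ee_rot: [-0.487, -0.511, -0.488, 0.513]
force: [0.3, 0.3, 1.0]
grip_width: 1.001
```

>>> carry_out(
  deltas=[
    [1,0,0,0,0,0,0],
    [1,0,0,0,0,0,0],
    [1,0,0,0,0,0,0],
    [1,0,0,0,0,0,0],
    [1,0,0,0,0,0,0],
  ],
  newtons=50,
)

```text
time_s: 3.95
eef_pos: [508.5, 266.4, 67.6]
ee_rot: [0.489, 0.512, 0.488, -0.511]
force: [0.8, 0.2, 6.8]
grip_width: 0.274
```

```bash
python3 - <<'E'
from h import *
s=ctrl.sense();print({k:s[k] for k in("eef_pos","force","grip_width","wrist_torque","dq","joints")})
E
```

```text
{'eef_pos': array([508.51, 266.38,  67.58]), 'force': array([0.75, 0.18, 6.83]), 'grip_width': 0.2741432924793305, 'wrist_torque': array([-0.19,  0.25, -0.05]), 'dq': array([-0.,  0., -0., -0.,  0., -0.]), 'joints': array([ 0.28,  0.59,  1.54, -0.  ,  1.01,  0.32])}
```

>>> carry_out(
  deltas=[
    [1,-15,0,0,0,0,0],
    [1,-45,0,0,0,0,0],
    [1,-80,0,0,0,0,0],
    [1,-120,0,0,0,0,0],
    [1,-120,0,0,0,0,0],
  ],
)

```text
time_s: 4.58
eef_pos: [508.9, 266.8, 190.1]
ee_rot: [0.489, 0.513, 0.487, -0.509]
force: [-0.3, -0.7, -1.7]
grip_width: 0.279
```

```bash
python3 - <<'E'
from h import *
s=ctrl.sense();print({k:s[k] for k in("eef_pos","force","grip_width","wrist_torque")})
print(delta([442.3,-251.7,185],down(-19.8)))
E
```

```text
{'eef_pos': array([508.94, 266.78, 190.09]), 'force': array([-0.31, -0.69, -1.72]), 'grip_width': 0.27854171327979027, 'wrist_torque': array([ 0.09,  0.  , -0.08])}
(array([  3.71, -42.92, 520.99]), array([17.18, -0.18, -0.33]))
```

>>> carry_out(
  deltas=[
    [1,0,-3,30,1,0,0],
    [1,0,-7,80,3,0,0],
    [1,0,-11,135,5,0,0],
    [1,0,-16,190,7,0,0],
    [1,0,-20,245,9,0,0],
  ],
)

```text
time_s: 5.2
eef_pos: [475.7, 21.0, 185.9]
ee_rot: [-0.446, -0.548, -0.447, 0.549]
force: [0.8, -0.7, -1.8]
grip_width: 0.274
```

```bash
python3 - <<'E'
from h import *
print(delta([442.3,-251.7,185],down(-19.8)))
E
```

```text
(array([  0.84,  22.54, 273.84]), array([8.12, 0.  , 0.06]))
```

>>> carry_out(
  deltas=[
    [1,0,5,58,2,0,0],
    [1,0,10,116,4,0,0],
    [1,0,15,174,6,0,0],
    [1,0,20,232,8,0,0],
    [1,0,22.5,270,8,0,0],
  ],
)

```text
time_s: 5.82
eef_pos: [443.3, -248.5, 185.7]
ee_rot: [-0.406, -0.578, -0.407, 0.578]
force: [1.0, -0.3, -1.2]
grip_width: 0.272
```

>>> carry_out(
  deltas=[
    [1,0,0,0,0,0,0],
    [1,0,0,0,0,0,0],
    [1,0,0,0,0,0,0],
    [1,0,0,0,0,0,0],
    [1,0,0,0,0,0,0],
  ],
)

```text
time_s: 6.45
eef_pos: [444.4, -246.1, 186.3]
ee_rot: [0.408, 0.578, 0.408, -0.578]
force: [-0.3, -0.0, -0.7]
grip_width: 0.273
```

```bash
python3 - <<'E'
from h import *
im,C,s=look("wrist","w3");print(s["eef_pos"],s["force"],s["grip_width"]);print(delta([442.3,-251.7,185],down(-19.8)))
cv2.imwrite("pics/c3.png",cv2.resize(im[180:400,180:460],None,fx=2.5,fy=2.5,interpolation=cv2.INTER_CUBIC))
print(proj(C,[442.3,-251.7,50]))
E
```

```text
[ 444.37 -246.06  186.34] [-0.34 -0.01 -0.68] 0.27289209722400504
(array([ 1.36, -0.1 ,  5.88]), array([ 0.2 ,  0.  , -0.01]))
[319.03 190.82]
```

View pics/c3.png

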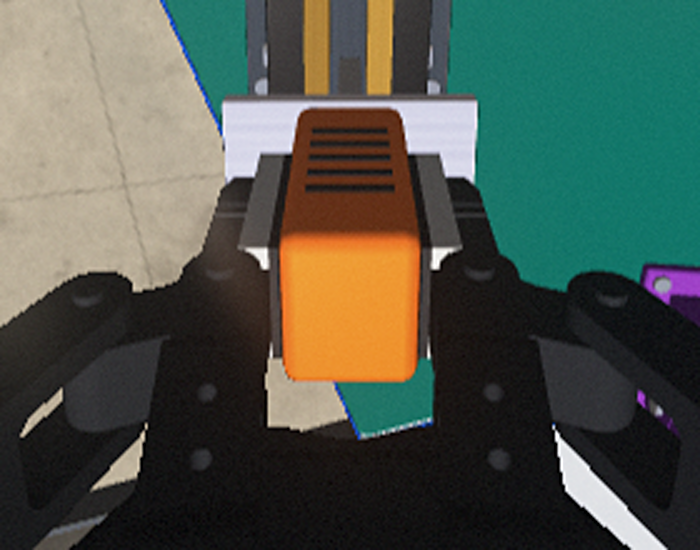

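The crop shows the gauge held upright. Its plate and handle are centred at column 350 and the gap at 348, so they are aligned.

>>> carry_out(
  deltas=[
    [1,0,0,4.5,0.2,0,0],
    [1,30,-0.5,4.5,0.2,0,0],
    [1,60,-0.5,4.5,0.2,0,0],
    [1,85,-0.5,4.5,0.2,0,0],
    [1,100,-0.5,4.5,0.2,0,0],
  ],
)

```text
time_s: 7.12
eef_pos: [441.9, -250.6, 85.2]
ee_rot: [-0.406, -0.579, -0.407, 0.579]
force: [0.6, -0.1, -0.4]
grip_width: 0.273
```

>>> carry_out(
  deltas=[
    [1,2,0,0,0,0,0],
    [1,4,0,0,0,0,0],
    [1,6,0,0,0,0,0],
    [1,8,0,0,0,0,0],
    [1,8,0,0,0,0,0],
  ],
)

```text
time_s: 7.75
eef_pos: [442.3, -250.5, 78.3]
ee_rot: [0.406, 0.579, 0.406, -0.579]
force: [0.1, 0.5, -1.6]
grip_width: 0.277
```

>>> carry_out(
  deltas=[
    [1,1.5,0,0,0,0,0],
    [1,3,0,0,0,0,0],
    [1,4,0,0,0,0,0],
    [1,5,0,0,0,0,0],
    [1,5,0,0,0,0,0],
  ],
)

```text
time_s: 8.38
eef_pos: [442.3, -250.6, 73.6]
ee_rot: [-0.406, -0.579, -0.406, 0.579]
force: [-2.4, 0.9, 2.8]
grip_width: 0.276
```

>>> carry_out(
  deltas=[
    [1,0.5,0,0,0,0,0],
    [1,1,0,0,0,0,0],
    [1,1,0,0,0,0,0],
    [1,1,0,0,0,0,0],
    [1,1,0,0,0,0,0],
  ],
)

```text
time_s: 9.0
eef_pos: [442.3, -250.6, 73.5]
ee_rot: [-0.407, -0.579, -0.406, 0.579]
force: [-6.2, 3.2, 14.6]
grip_width: 0.276
```

```bash
python3 - <<'E'
from h import *
s=ctrl.sense();print(s["eef_pos"],s["force"],s["wrist_torque"])
im,C,s=look("scene","s2");print(s["eef_pos"]);p=proj(cam("scene"),[442,-252,60]).astype(int);print(p)
im,C,s=look("wrist","w4");cv2.imwrite("pics/c4.png",cv2.resize(im[180:400,180:460],None,fx=2.5,fy=2.5,interpolation=cv2.INTER_CUBIC))
E
```

```text
[ 442.27 -250.63   73.54] [-6.19  3.2  14.58] [0.63 0.89 0.  ]
[ 442.27 -250.63   73.54]
[366 192]
```

View pics/c4.png

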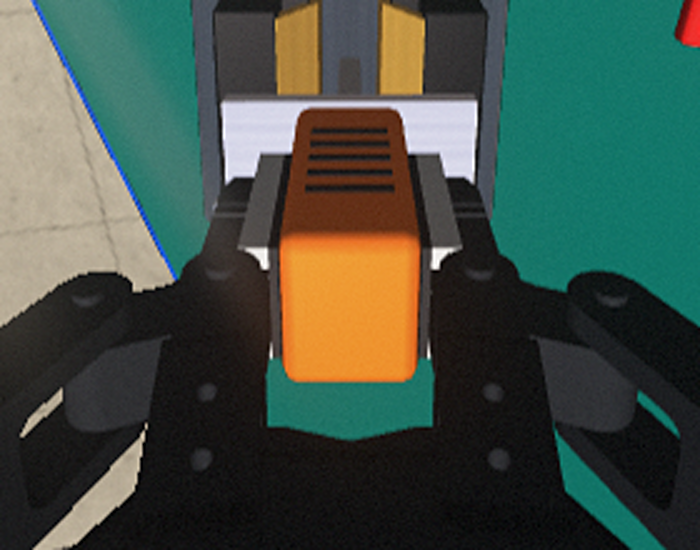

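The gauge stopped at TCP z 73.5 against 73.6 predicted, with the contact force rising, and the plate lies across both jaws. Releasing now.

>>> carry_out(
  deltas=[
    [0.3,-1,0,0,0,0,0],
    [0.1,-1,0,0,0,0,0],
    [-0.2,-1,0,0,0,0,0],
    [-0.2,-1,0,0,0,0,0],
    [-0.2,-1,0,0,0,0,0],
  ],
)

```text
time_s: 9.72
eef_pos: [442.2, -250.6, 73.2]
ee_rot: [-0.406, -0.579, -0.406, 0.579]
force: [-0.4, -0.5, 0.6]
grip_width: 0.598
```

>>> carry_out(
  deltas=[
    [-0.2,-15,0,0,0,0,0],
    [-0.2,-40,0,0,0,0,0],
    [-0.2,-80,0,0,0,0,0],
    [-0.2,-120,0,0,0,0,0],
    [-0.2,-150,0,0,0,0,0],
  ],
)

```text
time_s: 10.35
eef_pos: [442.4, -250.7, 226.2]
ee_rot: [0.407, 0.579, 0.406, -0.578]
force: [-0.3, -0.2, -0.2]
grip_width: 0.602
```

>>> carry_out(
  deltas=[
    [-0.2,0,0,-40,0,0,0],
    [-0.2,0,0,-70,0,0,0],
    [-0.2,0,0,-70,0,0,0],
    [-0.2,0,0,-70,0,0,0],
    [-0.2,0,0,-70,0,0,0],
  ],
)

```text
time_s: 10.98
eef_pos: [465.8, -185.5, 223.5]
ee_rot: [-0.406, -0.579, -0.406, 0.579]
force: [0.3, -0.4, 0.1]
grip_width: 0.601
```

```bash
python3 - <<'E'
from h import *
im,C,s=look("wrist","w5");print(s["eef_pos"],s["force"],s["time_s"])
c=proj(C,[442.3,-251.7,80]);print(c,proj(C,[442.3,-251.7,112]))
x,y=np.maximum(c.astype(int)-[80,70],0)
cv2.imwrite("pics/c5.png",cv2.resize(im[y:y+140,x:x+160],None,fx=4,fy=4,interpolation=cv2.INTER_CUBIC))
for b in blobs(im,(5,130,80),(22,255,255),100)[:3]: print(cen(b),plane(C,cen(b),112))
E
```

```text
[ 465.77 -185.47  223.48] [ 0.27 -0.35  0.1 ] 10.975
[319.59 246.43] [319.6  262.25]
[319.49 251.05] [ 446.33 -240.29  112.  ]
[323.47  61.71] [505.43 -86.26 112.  ]
[330.14 213.66] [ 468.43 -207.69  112.  ]
```

View pics/c5.png

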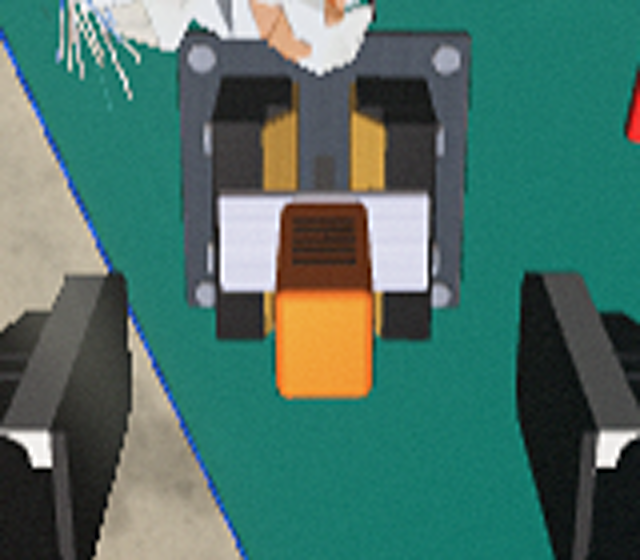

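The gauge stands upright with its plate flat across both jaws. It is centred across the gap and within about 4 mm of the middle along it.

```bash
python3 -c "
from rig import order;print(order.finish_job())"
```

```text
the job is handed in; nothing more can be done
None
```

The larger orange gauge now stands upright in the gap of the black and brass contact block, with its stop plate resting on both jaws. I handed the job in at about 11 s of the 32 s allowed.

- **Depth:** the tool stopped at 73.5 mm, against a predicted 73.6 mm for the plate on the jaws. The contact force there rose to about 15 N upward, so the blade went to full depth.
- **Final look:** after I released it and backed away, the picture shows the gauge upright and centred across the gap. It sits roughly 4 mm off the middle along the gap's length.
- **Robot clear:** the force reading was near zero with the gripper away from everything.
- **Not touched:** I did not handle the blue gauge, the small orange look-alike, or the red and purple blocks. I did not take a closing picture of the rack.
- **Disagreement:** the coarse top-view estimate of the block position differed from the wrist-camera one by about 5 to 7 mm. I used the wrist one, and the fit bore it out.

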